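# Set a steel blank in the drilling jig and index the bush turret to the third bush

## Task

Set up the bench drilling jig for the next hole: first slide the flat steel blank along the jig's bed, fully home into the corner of the two fences, square and flush against both. Then grip the turret's bar knob, turn it back anticlockwise until it is against its end stop, and from there count three clicks clockwise, so that the third bush is seated over the blank. Finish while still gripping the knob, holding the turret seated on that third click so that drilling can start; leave the other things on the bench where they are.

Things in the scene. Friction and masses are not known exactly. Their poses are not given: they have to be found in the camera images.
- jig: Drilling jig bolted to the bench: aluminium bed 180 (x) x 270 (y) x 20 mm. Origin: centre of its underside, at bench height; x away from the robot to the rear fence, y along that fence to the end fence. Steel fences stand 14 mm above the bed: rear face at x=+40 (whole length, 35 thick), end face at y=+95 mm (x=-60 to 40, 30 thick). Turret pivot on the rear fence at x=+53, y=+65 mm.
- jig_corner (a point): Inner corner of the two fences at bed height (20 mm above the bench), in the jig at x=+40, y=+95 mm; axes as the jig's. The blank goes on its negative x, negative y side.
- stop_dog (a point): Tip of the steel stop dog that reaches over the turret's rim, in the jig at x=+53, y=+101 mm; the dog and its post go on from here 33 mm along the jig's +y, top 58 mm above the bench.
- roller_block (a point): Top centre of the block of the detent's spring roller, on the rear fence right of the turret, in the jig at x=+62, y=-25 mm; about 26 x 34 mm, top 52 mm above the bench.
- blank: Flat steel blank with an eye, 50 (x) x 140 (y) x 10 mm, 0.4 to 0.65 kg, loose on the bed, 20 to 50 mm short of home, up to 12 degrees askew. Origin: centre of its underside; y along its length to the plain end, which goes to the end fence. A 25 mm hole is 45 mm from centre towards -y. Home: origin 25 mm in -x, 70 mm in -y from jig_corner. Near (-x) side and eye end are open to push.
- turret (a joint): Turret angle, rad: 0 = home notch at the end stop (hard stop at -0.03), growing clockwise from above to 3.8. A spring roller clicks into its star rim every 24 degrees: clicks 1, 2, 3 at 0.419, 0.838, 1.257. About 0.25 N m to leave a notch; it snaps in from within 12 degrees. Starts on click 1, 2 or 3. Steel disc 108 mm across, 36 to 46 mm above the bench, 6 mm over the blank.
- knob_grip (a point): On the turret's axis, 83 mm above the bench: where to grip the black bar knob fixed on the turret. Bar 50 mm long (this point's x), 16 thick (y), from 59 to 91 mm above the bench, on a hub 40 mm across (46 to 60 mm above the bench). At turret angle 0 the point's axes are the jig's.
- oil_filter: Black oil filter with a paper band, 76 mm across, 94 mm tall, standing on the bench left of the jig. Origin: centre of its underside. Leave alone.
- spray_can: Aerosol can, 64 mm across, 180 mm tall, standing on the bench left of the jig, nearer the robot than the oil filter. Origin: centre of its underside. Leave alone.
- tape_roll: Roll of masking tape, 90 mm across, 24 mm high, flat on the bench right of the jig. Origin: centre of its underside. Leave alone.
- spanner: Steel spanner, 190 mm long, lying on the bench right of the jig. Origin: middle of its underside. Leave alone.
Not all that is in view belongs to the job. What is shaped like the blank but red or yellow is not meant.

How it is judged:
On the way, in this order (a step that is already met when the one before it is completed fails the run):
1. the blank is home in the corner, square and flush against both fences (x of blank in the frame of jig_corner between -0.027 and -0.023 m and y of blank in the frame of jig_corner between -0.072 and -0.068 m and z of blank in the frame of jig_corner between -0.003 and 0.003 m and angle between the y axis of blank and the y axis of jig_corner, either way round below 0.025 rad and angle between blank's own z axis and vertical below 0.03 rad), for 0.2 s.
2. the turret is turned back against its end stop (value of joint turret below 0.1 rad), for 0.1 s.
3. the turret is on the third click and the knob is gripped (value of joint turret between 1.177 and 1.337 rad and velocity of joint turret between -0.1 and 0.1 rad/s and contact force between the fingers and turret above 5 N), for 0.3 s.
At the end, for the whole second after the job is handed in: Ended still gripping the knob (over 5 N between fingers and turret), the turret at rest on its third click (1.257 rad within 0.08), and the blank flat in the fence corner, each side within 2 mm of its fence and square within 0.025 rad (all of step 1 and all of step 3 and linear speed of blank below 0.02 m/s); the arm keeps its last pose, push and grip.
It fails at once if a bystander is pushed more than 30 mm or knocked over (distance of any of oil_filter, spray_can, tape_roll, spanner from where it was at the start of the episode above 0.03 m or angle between any of oil_filter, spray_can, tape_roll, spanner's own z axis and vertical above 0.5 rad).
It also fails if it takes over 64 s, if anything falls off the work surface, if the arm or the gripper's body presses on something with over 40 N, if the wrist force passes 120 N, or if a joint passes its speed limit or range.

## Robot

A 7-joint arm with a two-finger parallel gripper is mounted at the origin on the work surface. World frame = base frame: x ahead of the robot, y to its left, z up, the work surface at z = 0. Lengths are in m, angles in rad, forces in N, time in s.
With the tool pointing down it reaches from about 0.425 to 0.875 m from the base axis. Payload 9.9 kg.
Tool frame: the origin (TCP) lies at the very end of the fingers, on their centre line; the grasp point (between the pads) lies 19 mm behind it (manip.hold_point_z is the z of the grasp point in the tool frame, in m); z points along the fingers, y is the line along which they close (so a half turn about z gives the same grasp; the last joint's range is limited). The gripper opens to 85 mm and grips with 20 to 120 N. Pads are 22 mm wide; open, the fingers measure 114 mm over their backs; the gripper's body (76 mm by 85 mm) begins 54 mm behind the grasp point. The pads swing forward as they close: fully open they stand 13 mm farther back than shut.
Start: joints at [-1.312, 0.576, 0.025, 1.437, -0.015, 1.129, -0.057], TCP at [0.227, 0.636, 0.231] pointing down, gripper open.
Joint ranges: [-2.76, 2.76], [-0.34, 2.15], [-1.52, 1.57], [0.19, 2.46], [-1.09, 4.23], [0.17, 1.99], [-2.82, 2.82]. Speed limits (rad/s): [2.22, 2.22, 3.01, 3.01, 3.14, 3.14, 3.14].

## Interface

Orientations are given as a unit quaternion [x, y, z, w].
In Python, from workcell import manip gives the robot as it stands.
- The arm moves only by the shell command python3 -m creep 'ROWS' [OPENING] [FORCE]. ROWS is text: rows parted by semicolons, each of 6 numbers parted by spaces: the shift along the tool's x, y, z as a fraction of full scale, then the turn, a rotation vector about the tool's x, y, z as a fraction of full scale. In form: dx dy dz ax ay az; .... A call has 1 to 12 rows; each row shifts and turns the commanded pose from where the row before left it, along the tool's axes as they then stand; what a row does not reach is not made up. Full scale, the value 1, is 300 mm for a shift and pi rad for a turn. A row lasts 1/10 s, in which the tool goes at most 50 mm and 8.59 degrees, less where a joint would pass 70% of its speed; a pose out of reach is approached as far as the arm can. A call with a number of a shift or a turn outside -1 to 1 is refused whole. A call with a gripper value outside its range is refused whole. OPENING is the closure, from 0 (fully open) to 1 (shut), set as the call begins (- or left out, the last holds). The fingers move at their own pace and stop on an object; FORCE is the grip in N (left out, the last holds). Time passes only in rows, so rows that do not move let the fingers close. It gives the time, the measured TCP pose, the force, the opening and the grip force at its end, in the units of the state.
- manip.state(): the state, without advancing time (a new reading comes with each control period).
- manip.camera(name): name is "side" or "top"; returns a dict with "color" (480x640x3 uint8, blue, green, red), "K" (3x3 intrinsics, pixels), "R" (3x3) and "t" (3): a world point X has camera coordinates R X + t. Camera axes: x right, y down, z forward; pixel columns grow to the right and rows downward; lengths in m; the calibration is good to about 2 mm. A picture is of the moment at which its call begins. There is no depth.
- manip.finish_job(): hands the job in; it is judged then, once.
Trained networks look in the newest picture that a camera, given by its name, has taken for a name from the list of things; names that differ only in an ending like _2 or _b are one class to them, and where a whole thing is asked for, a point or a joint stands for the part that bears it (a point fixed in the world has none). Each returns a list of dicts, best first, with "conf" (0 to 1); they miss things now and then, are a little off and sometimes report something else, mostly with a low value. They report only what shows in the picture. A call takes as long as a camera call. They do not tell look-alikes from the thing itself.
- manip.look_for(name, camera): "at" ([x, y, z] in m, in world coordinates, good to about 4 mm: the middle of the surface that is visible of it).
- manip.silhouettes(name, camera): "pixels" (480x640 bool, what is visible of it).
- manip.tip_of(name, camera): "at" ([x, y, z] in m, in world coordinates, good to about 4 mm: a listed point, or the origin of a listed thing).
The state is a dict: "time": time; "joint_positions": joint angles; "qd": joint speeds; "joint_efforts": joint torques, N m; "tool_pos": TCP position; "tcp_rot": TCP orientation; "ft_force": force on the tool from outside, world axes, zero at the start; "moment": the same for the moment, N m; "grip_width": finger opening in m; "gripper_force": force on a finger pad.
Only numpy, scipy, OpenCV 4.12 (cv2) and the standard library are available. Lean on these libraries where they do the work, as an engineer would, in place of code of your own. Each camera call takes 0.05 s, during which the arm holds its last target. There are 200 camera calls.

## Working session

There is one attempt and no reset: what is moved stays moved. The work goes in short steps, Python scripts to look and compute and a shell command to move; the robot and the scene stay as the last step left them, time stands still between calls to the robot, and variables do not carry over. Pictures are saved under pics/ and viewed, at most 10 in all, crops included, and the job is handed in when it is done.

```bash
mkdir -p pics
python3 - <<'E'
from workcell import manip
import cv2,numpy as np
np.set_printoptions(precision=4,suppress=True)
s=manip.state();print(s["time"],s["tool_pos"],s["tcp_rot"],manip.hold_point_z,s["ft_force"],s["grip_width"])
for c in("top","side"):
    d=manip.camera(c);cv2.imwrite(f"pics/{c}1.png",d["color"])
    np.savez(f"{c}.npz",K=d["K"],R=d["R"],t=d["t"])
    print(c,"pos",-d["R"].T@d["t"])
    for n in["jig_corner","stop_dog","roller_block","blank","knob_grip","jig","oil_filter","spray_can","tape_roll","spanner"]:
        print(n,[(np.array(x["at"]),round(x["conf"],2)) for x in manip.tip_of(n,c)[:3]])
E
```

```text
0.0 [0.2267 0.6353 0.2304] [ 0.1705  0.9854 -0.0008 -0.0001] -0.0187 [-0.1771  0.0183  0.7851] 0.08543815025061617
top pos [0.3909 0.0035 0.9841]
jig_corner []
stop_dog [(array([0.5567, 0.1781, 0.0532]), 0.61)]
roller_block [(array([0.5904, 0.0625, 0.0498]), 0.57)]
blank [(array([0.7703, 0.072 , 0.0031]), 0.93), (array([0.7384, 0.3027, 0.0021]), 0.85), (array([0.5219, 0.0661, 0.023 ]), 0.8)]
knob_grip [(array([0.5638, 0.1461, 0.0821]), 0.61)]
jig [(array([0.5285, 0.0678, 0.0012]), 0.6)]
oil_filter [(array([0.5375, 0.307 , 0.    ]), 0.84), (array([0.5405, 0.1699, 0.017 ]), 0.63)]
spray_can [(array([0.3909, 0.2592, 0.0004]), 0.92)]
tape_roll [(array([ 0.6853, -0.139 ,  0.0019]), 0.58)]
spanner [(array([ 0.5279, -0.2152, -0.0019]), 0.75), (array([0.5366, 0.3028, 0.0018]), 0.35)]
side pos [ 0.3012 -0.6244  0.7239]
jig_corner [(array([0.5468, 0.167 , 0.0196]), 0.96)]
stop_dog [(array([0.5534, 0.1804, 0.0513]), 0.72)]
roller_block [(array([0.595 , 0.0574, 0.0508]), 0.87)]
blank [(array([0.7734, 0.0759, 0.0034]), 0.93), (array([ 0.3008, -0.1652, -0.0031]), 0.9), (array([0.7366, 0.2992, 0.005 ]), 0.86)]
knob_grip [(array([0.5616, 0.1406, 0.0848]), 0.83)]
jig [(array([ 0.5268,  0.0692, -0.0024]), 0.93)]
oil_filter [(array([0.5396, 0.3011, 0.0008]), 0.62), (array([0.5554, 0.178 , 0.0518]), 0.35)]
spray_can [(array([ 0.3862,  0.2596, -0.003 ]), 0.72)]
tape_roll [(array([ 0.6879, -0.1391, -0.0006]), 0.93)]
spanner [(array([ 0.529 , -0.2175, -0.0012]), 0.96), (array([0.5651, 0.1445, 0.0813]), 0.73)]
```

View pics/top1.png

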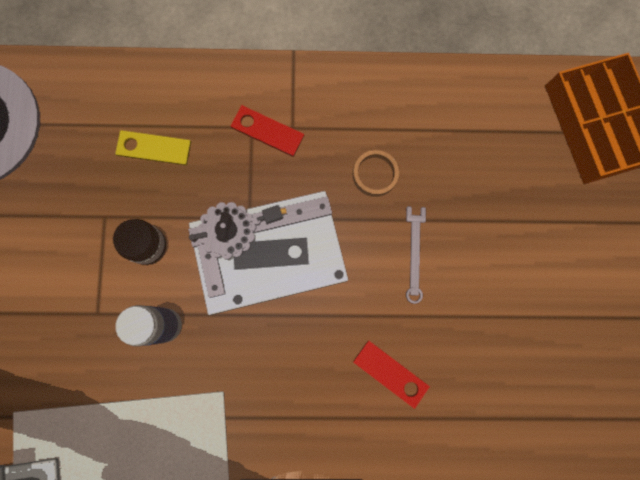

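View pics/side1.png

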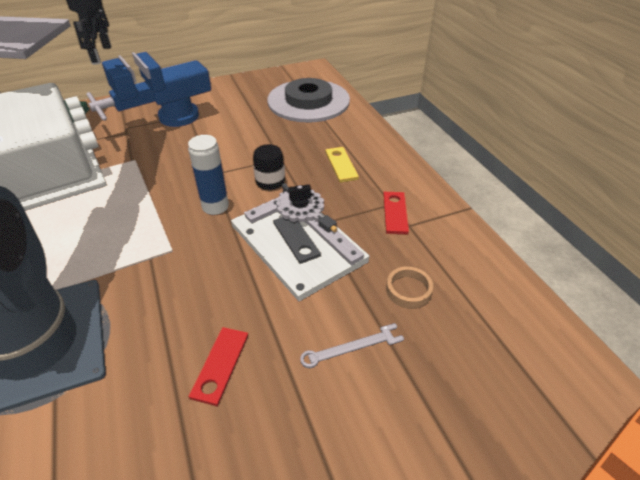

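The grey bar at top-image pixel (272,254), lying on the white bed, is the blank. The look-alikes are yellow (153,147), red (268,130) and red (391,374), all on the bench. An enlarged crop should confirm this, and I'll fit the poses from the same picture.

```bash
cat > h.py <<'E'
from workcell import manip
import cv2,numpy as np
np.set_printoptions(precision=4,suppress=True)
def px2w(d,uv,z):
    uv=np.atleast_2d(np.array(uv,float)); r=np.c_[uv,np.ones(len(uv))]@np.linalg.inv(d["K"]).T@d["R"]
    c=-d["R"].T@d["t"]; return c+r*((z-c[2])/r[:,2])[:,None]
def w2px(d,X):
    p=(np.atleast_2d(X)@d["R"].T+d["t"])@d["K"].T; return p[:,:2]/p[:,2:]
def blank_sil(c="top"):
    # blank on the bed: x ~0.45..0.6,y 0..0.2
    for s in manip.silhouettes("blank",c):
        m=s["pixels"].astype(np.uint8); v,u=np.nonzero(m)
        if 225<u.mean()<310 and 215<v.mean()<300: return m
E
python3 - <<'E'
from h import *
d=manip.camera("top");im=d["color"]
cv2.imwrite("pics/crop1.png",cv2.resize(im[180:320,180:360],None,fx=4,fy=4,interpolation=cv2.INTER_CUBIC))
m=blank_sil()
if m is not None:
    c=max(cv2.findContours(m,0,1)[0],key=cv2.contourArea).reshape(-1,2)
    w=px2w(d,c,0.03)[:,:2]; r=cv2.minAreaRect((w*1000).astype(np.float32));print("blank rect",r)
# network rigid fit of jig
J=[(40,95),(53,101),(62,-25),(53,65),(0,0)]
obs={i:[] for i in range(5)}
d2=manip.camera("side")
for i,n in enumerate(["jig_corner","stop_dog","roller_block","knob_grip","jig"]):
    for c in("top","side"):
        for x in manip.tip_of(n,c)[:1]: obs[i].append(x["at"][:2])
a=[];b=[]
for i in obs:
    for o in obs[i]: a.append(np.array(J[i])/1000);b.append(o)
a=np.array(a);b=np.array(b);am=a.mean(0);bm=b.mean(0)
H=(a-am).T@(b-bm);th=np.arctan2(H[0,1]-H[1,0],H[0,0]+H[1,1])
R=np.array([[np.cos(th),-np.sin(th)],[np.sin(th),np.cos(th)]]);t=bm-R@am
print("jig",t,th,np.degrees(th));print((b-(a@R.T+t))*1000)
E
```

```text
blank rect ((521.5691528320312, 61.240116119384766), (52.96955490112305, 139.64646911621094), 5.305692195892334)
jig [0.5272 0.067 ] 0.24622456148476976 14.10762818553675
[[-2.0773 -1.9083]
 [ 2.7227 -3.0083]
 [ 2.5773  0.0039]
 [-1.8227  2.3039]
 [-2.8631  3.41  ]
 [ 0.4369  0.81  ]
 [ 0.3025 -1.0818]
 [ 0.7025  0.6182]
 [ 1.1606 -0.0238]
 [-1.1394 -1.1238]]
```

View pics/crop1.png

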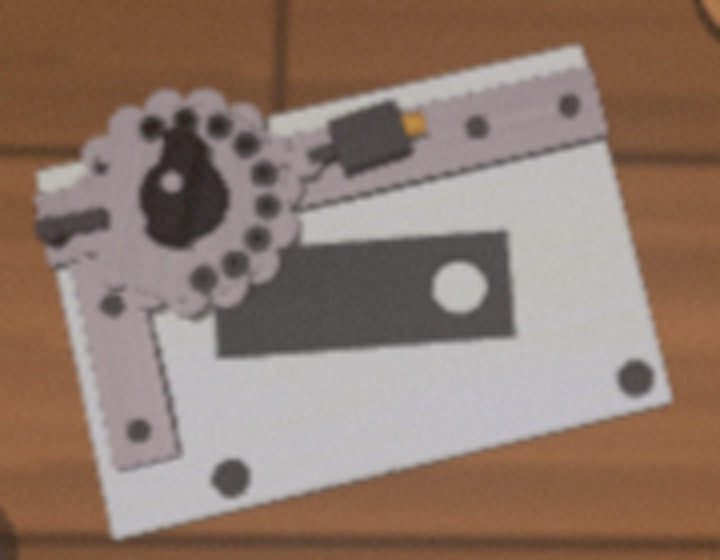

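The crop confirms the plain grey bar on the bed is the blank, with its eye at crop (460,288), to the right (-y), and its plain end partly under the turret. Next I'll take the precise jig pose from the bed corners.

Run:
```python
from h import *
d=dict(np.load("top.npz"))
f=lambda p:np.array(p)/4+180-0.4
c=px2w(d,f([(113,538),(672,402),(580,45),(36,172)]),0.02)[:,:2]
print("bed corners",c,np.linalg.norm(np.roll(c,-1,0)-c,axis=1))
J=np.array([(-90,135),(-90,-135),(90,-135),(90,135)])/1000
def fit(a,b):
    am=a.mean(0);bm=b.mean(0);H=(a-am).T@(b-bm);th=np.arctan2(H[0,1]-H[1,0],H[0,0]+H[1,1])
    R=np.array([[np.cos(th),-np.sin(th)],[np.sin(th),np.cos(th)]]);return bm-R@am,th,R
t,th,R=fit(J,c);print("jig",t,np.degrees(th),(c-(J@R.T+t))*1000)
b=px2w(d,f([(218,357),(515,335),(508,232)]),0.03)[:,:2]
B=np.array([(-25,70),(-25,-70),(25,-70)])/1000
tb,tbh,Rb=fit(B,b);print("blank",tb,np.degrees(tbh),(b-(B@Rb.T+tb))*1000)
print("blank in jig",R.T@(tb-t)*1000,np.degrees(tbh-th),"home 15,25")
print("blank corners in jig",((B@Rb.T+tb)-t)@R*1000)
k=R@[.053,.065]+t;print("knob",k,"corner",R@[.04,.095]+t)
e=px2w(d,f([(460,288)]),0.03);print("eye",e)
for p in[(185,95),(225,205),(145,215)]:print(px2w(d,f([p]),.091)[0,:2]-k)
```

```text
bed corners [[ 0.4072  0.1776]
 [ 0.4725 -0.0825]
 [ 0.6454 -0.0386]
 [ 0.5798  0.2211]] [0.2682 0.1784 0.2679 0.178 ]
jig [0.5262 0.0694] 14.153429849823741 [[ 1.2423 -0.6671]
 [ 0.5226  0.9765]
 [-1.0851  0.8949]
 [-0.6799 -1.2042]]
blank [0.5213 0.0633] 4.625031002184988 [[ 0.1168 -0.6225]
 [ 0.3992  0.4783]
 [-0.5159  0.1442]]
blank in jig [-6.2563 -4.7689] -9.528398847638753 home 15,25
blank corners in jig [[-19.3238  68.4038]
 [-42.4989 -69.6647]
 [  6.8113 -77.9415]]
knob [0.5617 0.1454] corner [0.5418 0.1713]
eye [[0.5244 0.018  0.03  ]]
[ 0.0398 -0.0048]
[-0.0098 -0.0241]
[-0.0146  0.011 ]
```

```bash
cat >> h.py <<'E'
from scipy.spatial.transform import Rotation as Ro
JT=np.array([.5267,.0685]);JA=np.radians(14.13)
JR=Ro.from_euler("z",JA)
def togo(jx,jy,z,yaw):
    """remaining shift (full-scale units, current tool axes) to jig-frame xy [m], z, tool y axis at jig y + yaw deg"""
    s=manip.state();R=Ro.from_quat(s["tcp_rot"])
    w=np.r_[JT,0]+JR.apply([jx,jy,0]);w[2]=z
    # target: tool x = -jig x, tool y = jig y, z down, turned by yaw about world z
    T=Ro.from_euler("z",np.radians(yaw))*JR*Ro.from_matrix([[-1,0,0],[0,1,0],[0,0,-1]])
    print("shift",R.inv().apply(w-s["tool_pos"])/.3,"turn",(R.inv()*T).as_rotvec()/np.pi)
    p=JR.inv().apply(np.array(s["tool_pos"])-np.r_[JT,0]);print("jig mm",p*1000,"F",JR.inv().apply(s["ft_force"]),"t",s["time"],"w",s["grip_width"],"gf",s["gripper_force"])
    return s
E
python3 -m creep '0 0 0 0 0 -0.0313;0 0 0 0 0 -0.0313;0 0 0 0 0 -0.0313;0 0 0 0 0 -0.0313;0 0 0 0 0 -0.0313;0 0 0 0 0 -0.0313' 0 60
python3 -c "
from h import *
print(togo(-.07,.01,.231,0)['joint_positions'])"
```

```text
time: 2.35
tool_pos: [0.2269, 0.6357, 0.2313]
tcp_rot: [-0.125, 0.992, -0.0, 0.0]
ft_force: [0.0, -0.5, 0.3]
grip_width: 0.0853
gripper_force: 0.0
shift [-0.2648 -2.0454  0.001 ] turn [-0.      0.      0.0015]
jig mm [-152.2531  623.2473  231.2737] F [-0.105  -0.488   0.3398] t 2.35 w 0.08534375678937076 gf 0.0
[-1.2216  0.5764 -0.1317  1.4332  0.079   1.1372  0.4566]
```

```bash
python3 -m creep '-0.0147 -0.1136 0 0 0 0;-0.0147 -0.1136 0 0 0 0;-0.0147 -0.1136 0 0 0 0;-0.0147 -0.1136 0 0 0 0;-0.0147 -0.1136 0 0 0 0;-0.0147 -0.1136 0 0 0 0;-0.0147 -0.1136 0 0 0 0;-0.0147 -0.1136 0 0 0 0;-0.0147 -0.1136 0 0 0 0' | tail -5
python3 -m creep '-0.0147 -0.1136 0 0 0 0;-0.0147 -0.1136 0 0 0 0;-0.0147 -0.1136 0 0 0 0;-0.0147 -0.1136 0 0 0 0;-0.0147 -0.1136 0 0 0 0;-0.0147 -0.1136 0 0 0 0;-0.0147 -0.1136 0 0 0 0;-0.0147 -0.1136 0 0 0 0;-0.0147 -0.1136 0 0 0 0;0 0 0 0 0 0' | tail -5
python3 -c "
from h import *
print(togo(-.07,.01,.03,0)['joint_positions'])"
```

```text
tool_pos: [0.3408, 0.3467, 0.2315]
tcp_rot: [-0.123, 0.992, 0.0, 0.0]
ft_force: [0.2, 0.5, -0.2]
grip_width: 0.0854
gripper_force: 0.0
tool_pos: [0.4553, 0.0558, 0.2315]
tcp_rot: [-0.12, 0.993, -0.001, 0.0]
ft_force: [-0.8, -0.0, -0.2]
grip_width: 0.0858
gripper_force: 0.0
shift [-0.0073  0.0174  0.6717] turn [-0.0006  0.0002 -0.0019]
jig mm [-72.3683   5.1722 231.5329] F [-0.7981  0.1706 -0.1841] t 4.25 w 0.08583898881764426 gf 0.0
[-0.257   0.256   0.0396  1.9834 -0.0103  0.9016  1.5992]
```

```bash
python3 -m creep '0 0 0.1 0 0 0;0 0 0.1 0 0 0;0 0 0.1 0 0 0;0 0 0.1 0 0 0;0 0 0.1 0 0 0;0 0.009 0.1 0 0 -0.0019;0 0.009 0.07 0 0 0;0 0 0 0 0 0' | egrep 'pos|force'
python3 -m creep '0 0 0.01 0 0 0;0 0 0.01 0 0 0;0 0 0.01 0 0 0;0 0 0 0 0 0' | egrep 'pos|force'
python3 -c "
from h import *
togo(-.07,.01,.02,0)
d=manip.camera('side');cv2.imwrite('pics/side2.png',cv2.resize(d['color'][130:310,200:400],None,fx=3,fy=3,interpolation=2))"
```

```text
tool_pos: [0.4511, 0.0664, 0.0283]
ft_force: [-0.2, -0.7, 0.2]
gripper_force: 0.0
tool_pos: [0.4529, 0.0656, 0.0217]
ft_force: [-0.7, -0.4, 1.4]
gripper_force: 0.0
shift [-0.0075 -0.0174  0.0056] turn [-0.      0.0003  0.002 ]
jig mm [-72.2722  15.2023  21.6852] F [-0.7373 -0.2349  1.4006] t 5.45 w 0.08566187456089318 gf 0.0
```

View pics/side2.png

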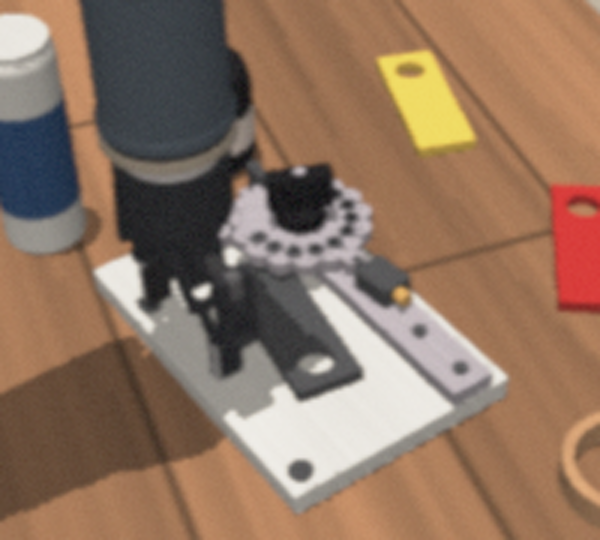

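The side picture shows both open fingertips hovering near crop (230,370), about 10 mm above the bed on the near side of the blank. They need to go lower, under guard.

```bash
python3 -m creep '0 0 0.01 0 0 0;0 0 0.01 0 0 0;0 0 0 0 0 0' | egrep 'pos|force'
python3 -m creep '0 0 0.007 0 0 0;0 0 0 0 0 0' | egrep 'pos|force'
python3 -m creep '0 0 0.007 0 0 0;0 0 0 0 0 0' | egrep 'pos|force'
```

```text
tool_pos: [0.4525, 0.0656, 0.015]
ft_force: [-0.2, 0.4, 0.3]
gripper_force: 0.0
tool_pos: [0.4525, 0.0656, 0.013]
ft_force: [-0.1, 0.3, 0.2]
gripper_force: 0.0
tool_pos: [0.4525, 0.0656, 0.0109]
ft_force: [0.2, -0.2, 0.0]
gripper_force: 0.0
```

```bash
python3 -m creep '-0.02 0 0 0 0 0;-0.02 0 0 0 0 0;-0.02 0 0 0 0 0;-0.02 0 0 0 0 0;-0.02 0 0 0 0 0;-0.02 0 0 0 0 0;0 0 0 0 0 0' | egrep 'pos|force'
python3 -c "
from h import *
togo(-.021,.01,.011,0)"
python3 -m creep '-0.01 0 0 0 0 0;-0.01 0 0 0 0 0;0 0 0 0 0 0' | egrep 'pos|force'
python3 -c "
from h import *
togo(-.021,.01,.011,0)"
```

```text
tool_pos: [0.4884, 0.0748, 0.011]
ft_force: [0.1, 0.9, -0.2]
gripper_force: 0.0
shift [-0.0487 -0.0184  0.0002] turn [-0.      0.0002  0.0021]
jig mm [-35.6545  15.4395  11.0471] F [ 0.3309  0.8388 -0.2165] t 6.9 w 0.0855109290589221 gf 4.985309190463916e-07
tool_pos: [0.4936, 0.0762, 0.0111]
ft_force: [0.2, -0.7, -0.2]
gripper_force: 0.3
shift [-0.0305 -0.0187  0.0003] turn [-0.      0.0001  0.0021]
jig mm [-30.1797  15.5371  11.0723] F [ 0.0119 -0.7314 -0.1524] t 7.2 w 0.08538537798406926 gf 0.2855235380411614
```

```bash
for i in 1; do python3 -m creep '-0.01 0 0 0 0 0;-0.01 0 0 0 0 0' | egrep 'pos|force'; done
python3 -m creep '-0.007 0 0 0 0 0' | egrep 'pos|force'
python3 -m creep '-0.007 0 0 0 0 0' | egrep 'pos|force'
python3 -c "
from h import *
togo(-.021,.01,.011,0)
d=manip.camera('side');cv2.imwrite('pics/side3.png',cv2.resize(d['color'][130:310,200:400],None,fx=3,fy=3,interpolation=2))"
```

```text
tool_pos: [0.4989, 0.0776, 0.0111]
ft_force: [-2.7, -1.7, -0.0]
gripper_force: 1.3
tool_pos: [0.5012, 0.0783, 0.0111]
ft_force: [-2.9, -0.3, -0.4]
gripper_force: 1.2
tool_pos: [0.5032, 0.0788, 0.0111]
ft_force: [-2.4, -0.9, 1.1]
gripper_force: 1.3
shift [ 0.0026 -0.0191  0.0003] turn [ 0.     -0.0001  0.0022]
jig mm [-20.2574  15.7312  11.0761] F [-2.5567 -0.2903  1.1171] t 7.6 w 0.08538036275790545 gf 1.3284260987711605
```

View pics/side3.png

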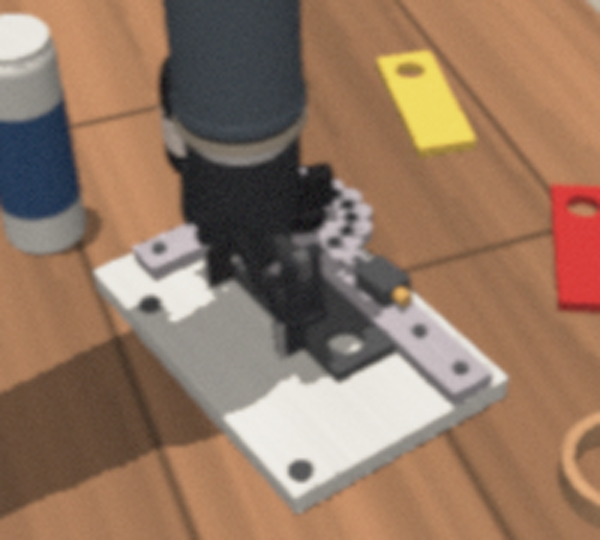

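The blank is now nearly parallel to the rear fence. Its eye is at crop (345,345), with a few millimetres still to go.

```bash
python3 -m creep '-0.007 0 0 0 0 0' | egrep 'pos|force'
python3 -m creep '-0.005 0 0 0 0 0' | egrep 'pos|force'
python3 -m creep '-0.005 0 0 0 0 0' | egrep 'pos|force'
python3 -c "
from h import *
togo(-.021,.01,.011,0)"
```

```text
tool_pos: [0.5036, 0.079, 0.0109]
ft_force: [-10.2, -1.1, 6.4]
gripper_force: 5.1
tool_pos: [0.5037, 0.079, 0.0108]
ft_force: [-12.9, -1.3, 9.0]
gripper_force: 6.6
tool_pos: [0.5037, 0.0789, 0.0107]
ft_force: [-16.7, -3.1, 10.9]
gripper_force: 8.4
shift [ 0.0043 -0.019  -0.0011] turn [ 0.0001 -0.0026  0.0019]
jig mm [-19.7355  15.7098  10.6579] F [-16.9743   1.0667  10.8974] t 7.95 w 0.0856753897008235 gf 8.350518343504518
```

```bash
python3 -m creep '0.03 0 0 0 0 0;0.02 0 0 0 0 0;0 0 -0.075 0 0 0;0 0 -0.075 0 0 0;-0.04 -0.1 0 0 0 0;-0.04 -0.1 0 0 0 0;-0.04 -0.1 0 0 0 0;-0.04 -0.1 0 0 0 0;0 0 0 0 0 0;0 0 0 0 0 0' 1 60| egrep 'pos|force|width'
python3 - <<'E'
from h import *
togo(.015,-.105,.024,0)
d=manip.camera("top");cv2.imwrite("pics/top4.png",cv2.resize(d['color'][180:320,180:360],None,fx=4,fy=4,interpolation=2))
E
```

```text
tool_pos: [0.5707, -0.0285, 0.0561]
ft_force: [-1.5, 0.6, -0.7]
grip_width: 0.0005
gripper_force: 0.0
shift [ 0.0135 -0.0005  0.107 ] turn [-0.0001  0.0004  0.0016]
jig mm [  19.0036 -104.8288   56.0963] F [-1.3108  0.9628 -0.6839] t 8.95 w 0.0004723306540299102 gf 0.0
```

View pics/top4.png

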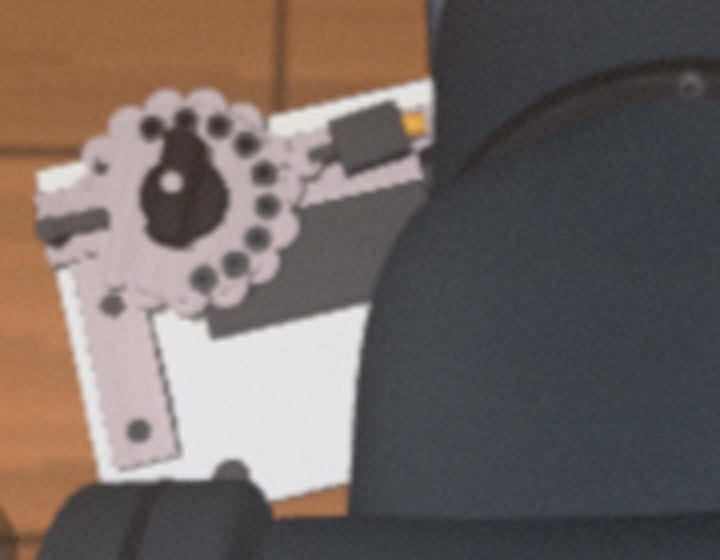

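The blank is flush along the rear fence, and its plain-end corner is at crop (210,338), about 25 mm from the end fence. Next I push the eye end along +y.

```bash
python3 -m creep '0.0135 0 0.03 0 0 0;0 0 0.03 0 0 0;0 0 0.03 0 0 0;0 0 0.015 0 0 0;0 0 0 0 0 0' | egrep 'pos|force'
python3 -m creep '0 0.02 0 0 0 0;0 0.02 0 0 0 0;0 0.02 0 0 0 0;0 0.015 0 0 0 0;0 0.015 0 0 0 0' | egrep 'pos|force'
python3 -m creep '0 0.013 0 0 0 0;0 0.013 0 0 0 0;0 0.013 0 0 0 0' | egrep 'pos|force'
python3 -c "
from h import *
togo(.015,-.0595,.024,0)"
```

```text
tool_pos: [0.5656, -0.0287, 0.0236]
ft_force: [-0.4, -0.6, -0.1]
gripper_force: 0.0
tool_pos: [0.5594, -0.0023, 0.0248]
ft_force: [0.9, -1.0, -0.0]
gripper_force: 0.5
tool_pos: [0.5567, 0.0082, 0.0248]
ft_force: [1.0, -3.6, 2.2]
gripper_force: 1.7
shift [-0.0022  0.0211  0.0025] turn [-0.0002  0.0002  0.0019]
jig mm [ 14.3846 -65.8224  24.7639] F [ 0.0692 -3.7771  2.1793] t 10.3 w 0.00021024189391418476 gf 1.6940884664654732
```

```bash
python3 -m creep '0 0.008 0 0 0 0;0 0.008 0 0 0 0' | egrep 'pos|ft'
python3 -m creep '0 0.007 0 0 0 0' | egrep 'pos|ft'
python3 -m creep '0 0.006 0 0 0 0' | egrep 'pos|ft'
python3 -m creep '0 0.005 0 0 0 0' | egrep 'pos|ft'
python3 -c "
from h import *
togo(.015,-.0595,.024,0)"
```

```text
tool_pos: [0.5554, 0.013, 0.0247]
ft_force: [0.1, -3.3, 1.4]
tool_pos: [0.5548, 0.0151, 0.0247]
ft_force: [0.6, -3.6, 2.1]
tool_pos: [0.5542, 0.017, 0.0246]
ft_force: [0.3, -3.1, 1.0]
tool_pos: [0.5539, 0.0184, 0.0246]
ft_force: [1.1, -2.7, 2.1]
shift [-0.0029 -0.0144  0.0019] turn [-0.    -0.     0.002]
jig mm [ 14.1168 -55.1753  24.5755] F [ 0.3788 -2.8921  2.0732] t 10.8 w -0.0001333830228034957 gf 1.6929680854082108
```

```bash
for k in 1; do python3 -m creep '0 0.006 0 0 0 0' | egrep 'ft'; done
python3 -m creep '0 0.005 0 0 0 0' | egrep 'pos|ft'
python3 -m creep '0 0.005 0 0 0 0' | egrep 'pos|ft'
python3 -m creep '0 0.005 0 0 0 0' | egrep 'pos|ft'
python3 -c "
from h import *
togo(.015,-.0595,.024,0)"
```

```text
ft_force: [1.5, -3.6, 1.7]
tool_pos: [0.553, 0.0215, 0.0246]
ft_force: [3.4, -10.0, 0.2]
tool_pos: [0.553, 0.0215, 0.0246]
ft_force: [2.0, -11.5, -0.2]
tool_pos: [0.5529, 0.0216, 0.0246]
ft_force: [4.1, -15.4, -0.3]
shift [-0.0035 -0.0254  0.0021] turn [-0.001   0.0001  0.0013]
jig mm [ 13.9122 -51.8832  24.6154] F [  0.2071 -15.9088  -0.294 ] t 11.2 w -0.00030752194841315763 gf 8.151564002037048
```

```bash
python3 -m creep '0 -0.02 0 0 0 0;0 -0.015 0 0 0 0;0 0 -0.08 0 0 0;0 0 -0.08 0 0 0;0.1 0 0 0 0 0;0.1 0.06 0 0 0 0;0 0.1 0 0 0 0;0 0.12 0 0 0 0;0 0 0 0 0 0' | egrep 'pos|ft'
python3 -m creep '0 0 0 0 0 0;0 0 0 0 0 0;0 0 0 0 0 0;0 0 0 0 0 0;0 0 0 0 0 0' 0| egrep 'pos|ft|wid'
python3 -c "
from h import *
togo(-.045,.015,.011,0)
d=manip.camera('top');cv2.imwrite('pics/top5.png',cv2.resize(d['color'][180:320,180:360],None,fx=4,fy=4,interpolation=2))"
```

```text
tool_pos: [0.4744, 0.0862, 0.0726]
ft_force: [0.7, -0.3, -0.5]
tool_pos: [0.476, 0.08, 0.0726]
ft_force: [0.7, 0.2, -0.4]
grip_width: 0.0724
shift [-0.0045 -0.0284  0.2052] turn [-0.     -0.      0.0017]
jig mm [-46.3928  23.5107  72.5698] F [ 0.744   0.0246 -0.4294] t 12.6 w 0.07244512112583777 gf 0.0
```

View pics/top5.png

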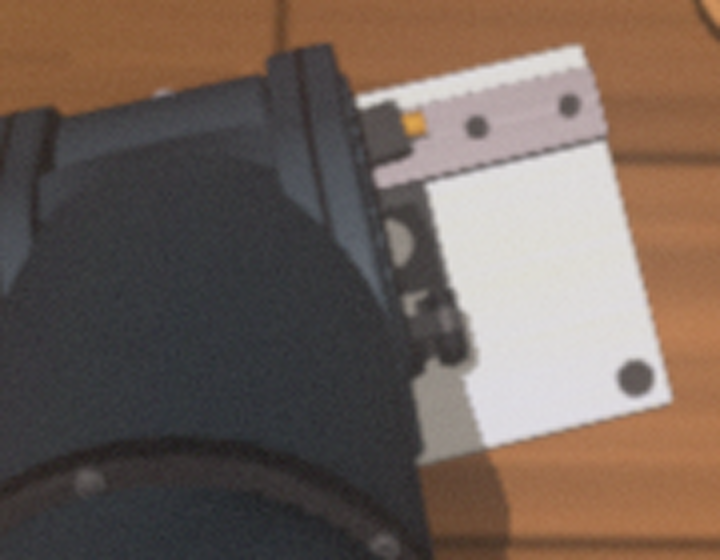

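The eye end now lies against the rear fence at crop (420,190). I'll re-press the near side to seat it square.

```bash
python3 -m creep '0 -0.028 0.06 0 0 0.0017;0 0 0.06 0 0 0;0 0 0.05 0 0 0;0 0 0.03 0 0 0;0 0 0 0 0 0' | egrep 'pos|ft'
python3 -m creep '-0.02 0 0 0 0 0;-0.02 0 0 0 0 0;-0.02 0 0 0 0 0;-0.013 0 0 0 0 0;0 0 0 0 0 0' | egrep 'pos|ft'
python3 -c "
from h import *
togo(-.0197,.015,.011,0)"
python3 -m creep '-0.006 0 0 0 0 0;-0.006 0 0 0 0 0' | egrep 'pos|ft'
```

```text
tool_pos: [0.4774, 0.0723, 0.0117]
ft_force: [0.3, -0.2, -0.1]
tool_pos: [0.5001, 0.0782, 0.0129]
ft_force: [0.2, 0.4, -0.8]
shift [-0.0123 -0.003   0.0062] turn [0.     0.0004 0.0005]
jig mm [-23.3972  15.8808  12.8672] F [ 0.2576  0.3145 -0.7996] t 13.65 w 0.0852313808777791 gf 0.0
tool_pos: [0.5025, 0.0787, 0.0126]
ft_force: [0.0, -0.0, 0.4]
```

```bash
python3 -m creep '-0.005 0 0 0 0 0;-0.005 0 0 0 0 0' | egrep 'pos|ft'
python3 -m creep '-0.007 0 0 0 0 0;-0.007 0 0 0 0 0;0 0 0 0 0 0;0 0 0 0 0 0' | egrep 'pos|ft'
python3 -c "
from h import *
togo(-.0197,.015,.011,0)"
```

```text
tool_pos: [0.5037, 0.0789, 0.0123]
ft_force: [-8.2, -1.3, 5.6]
tool_pos: [0.5038, 0.0789, 0.0119]
ft_force: [-16.1, -3.2, 10.0]
shift [ 0.     -0.0023  0.003 ] turn [ 0.     -0.0035  0.0004]
jig mm [-19.6803  15.677   11.9027] F [-16.3727   0.8594  10.0483] t 14.45 w 0.08542302251792047 gf 7.972147520631552
```

```bash
python3 -m creep '0.03 0 0 0 0 0;0.03 0 0 0 0 0;0 0 -0.1 0 0 0;0 0 -0.13 0 0 0;0 0 -0.13 0 0 0' | egrep 'pos|ft'
python3 - <<'E'
from h import *
im=cv2.imread("pics/top1.png");d=dict(np.load("top.npz"))
obs=(im.max(2)<70)
k=np.r_[JT+JR.as_matrix()[:2,:2]@[.053,.065],0]
box=np.zeros(obs.shape,bool);c=w2px(d,k+[0,0,.07])[0];u,v=np.meshgrid(range(640),range(480));box=(np.hypot(u-c[0],v-c[1])<22)
def hull(m,P):
    cv2.fillConvexPoly(m,cv2.convexHull(np.round(w2px(d,P)*16).astype(np.int32)),1,shift=4)
for deg in range(-30,100,6):
    a=JA-np.radians(deg);m=np.zeros(obs.shape,np.uint8)
    R=Ro.from_euler("z",a);P=[k+R.apply([x,y,z]) for x in(-.025,.025) for y in(-.008,.008) for z in(.059,.091)]
    hull(m,np.array(P))
    t=np.linspace(0,6.28,40);hull(m,np.array([k+[.02*np.cos(q),.02*np.sin(q),z] for q in t for z in(.046,.060)]))
    m=m.astype(bool)&box;o=obs&box
    print(deg,round((m&o).sum()/(m|o).sum(),3),end="; ")
togo(.053,.065,.15,0)
E
```

```text
tool_pos: [0.4919, 0.0759, 0.1217]
ft_force: [1.4, 0.8, -0.0]
-30 0.521; -24 0.541; -18 0.557; -12 0.573; -6 0.597; 0 0.621; 6 0.648; 12 0.66; 18 0.654; 24 0.65; 30 0.643; 36 0.623; 42 0.599; 48 0.575; 54 0.559; 60 0.543; 66 0.527; 72 0.514; 78 0.5; 84 0.49; 90 0.483; 96 0.482; shift [-0.2832  0.164  -0.0943] turn [-0.     -0.      0.0004]
jig mm [-31.9163  15.7126 121.7164] F [ 1.5466  0.4599 -0.0216] t 14.95 w 0.08577880926637621 gf 0.0
```

The knob model fits best near 12–24°, so the turret starts on click 1. I move over the knob, turn 24° clockwise, then check alignment.

```bash
python3 -m creep '0 0 -0.1 0 0 0;-0.072 0.041 0 0 0 0;-0.072 0.041 0 0 0 0;-0.072 0.041 0 0 0 0;-0.072 0.041 0 0 0 0;0 0 0 0 0 0.0333;0 0 0 0 0 0.0333;0 0 0 0 0 0.0333;0 0 0 0 0 0.0333;0 0 0 0 0 0;0 0 0 0 0 0' | egrep 'pos|ft'
python3 - <<'E'
from h import *
print(togo(.054,.065,.064,-24)["joint_positions"])
d=manip.camera('side');cv2.imwrite('pics/side6.png',cv2.resize(d['color'][130:310,200:400],None,fx=3,fy=3,interpolation=2))
E
```

```text
tool_pos: [0.5639, 0.145, 0.1506]
ft_force: [-0.1, -0.3, -0.3]
shift [ 0.0021 -0.0015  0.2887] turn [0.     0.0001 0.0015]
jig mm [ 54.7133  65.1633 150.5988] F [-0.1789 -0.2467 -0.2552] t 16.05 w 0.08510373815873981 gf 0.0
[-0.4309  0.5262  0.1505  1.7968 -0.1024  0.8258  1.1724]
```

View pics/side6.png

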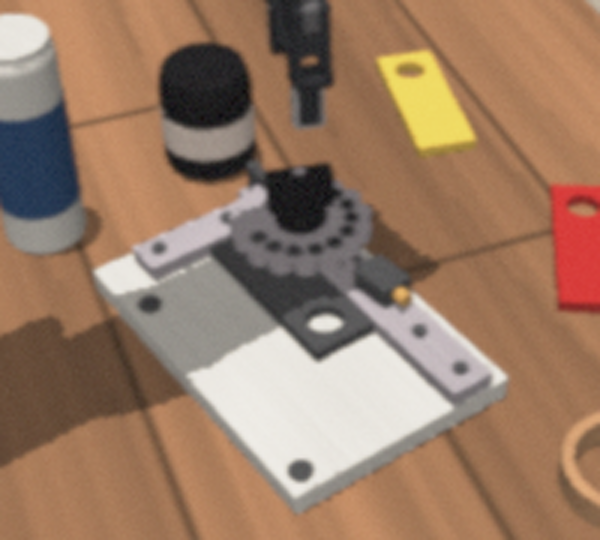

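The blank lies along the rear fence and up to the end fence, with its eye at crop (325,323). The fingers stand above the knob at crop (300,180). I'll check the eye position numerically and descend.

```bash
python3 - <<'E'
from h import *
d=dict(np.load("side.npz"))
p=np.array([(325,323),(320,358),(374,326)])/3+[200,130]-.33
w=px2w(d,p,.03);w[:,2]=0
print(JR.inv().apply(w-np.r_[JT,0])*1000,"expect (15,-20),(-10,-45),(40,-45)")
E
python3 -m creep '0 0 0.09 0 0 0.0015;0 0 0.09 0 0 0;0 0 0.07 0 0 0;0 0 0.02 0 0 0;0 0 0.018 0 0 0;0 0 0 0 0 0' 0 | egrep 'pos|ft'
python3 -m creep '0 0 0 0 0 0;0 0 0 0 0 0;0 0 0 0 0 0;0 0 0 0 0 0;0 0 0 0 0 0;0 0 0 0 0 0;0 0 0 0 0 0' 1 60 | egrep 'pos|for|wid'
python3 -c "
from h import *
togo(.054,.065,.064,-24)"
```

```text
[[ 12.1624 -23.7496   0.    ]
 [-10.6538 -50.2707   0.    ]
 [ 38.5274 -46.7652   0.    ]] expect (15,-20),(-10,-45),(40,-45)
tool_pos: [0.5641, 0.1449, 0.0643]
ft_force: [-0.5, 0.7, 0.6]
tool_pos: [0.5638, 0.1441, 0.0647]
ft_force: [-1.5, -2.6, 6.9]
grip_width: 0.0151
gripper_force: 59.4
shift [0.0025 0.0018 0.0024] turn [-0.0002  0.     -0.0012]
jig mm [54.4598 64.2159 64.7096] F [-2.0374 -2.1483  6.9   ] t 17.4 w 0.01506375469652005 gf 59.40723717212677
```

Run:
```python
from h import *
d=manip.camera("side")
cv2.imwrite('pics/side7.png',cv2.resize(d['color'][190:310,220:380],None,fx=5,fy=5,interpolation=2))
```

```text
(no output)
```

View pics/side7.png

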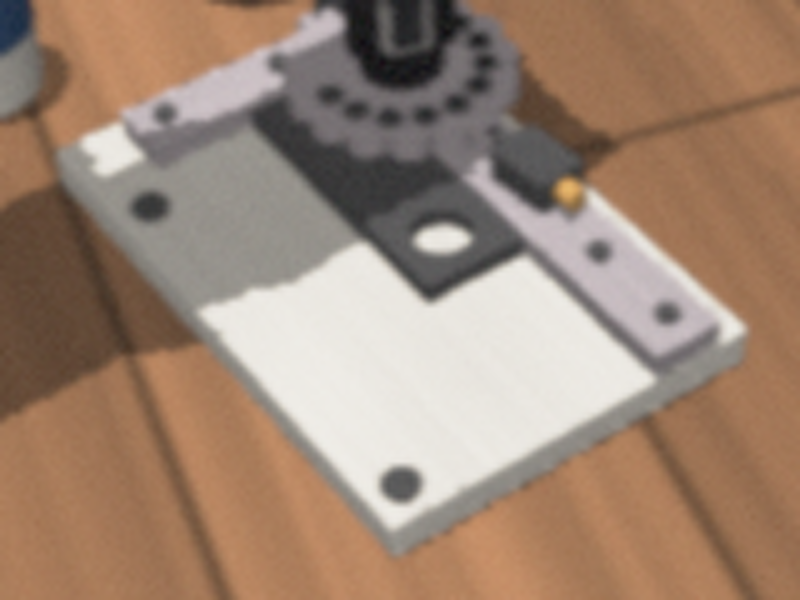

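Run:
```python
from h import *
d=dict(np.load("side.npz"))
f=lambda p:np.array(p,float)/5+[220,190]-.4
c=px2w(d,f([(62,152),(395,530),(745,332)]),.02)[:,:2]
J=np.array([(-90,135),(-90,-135),(90,-135)])/1000
am=J.mean(0);bm=c.mean(0);H=(J-am).T@(c-bm);th=np.arctan2(H[0,1]-H[1,0],H[0,0]+H[1,1])
R=np.array([[np.cos(th),-np.sin(th)],[np.sin(th),np.cos(th)]]);t=bm-R@am
print(t,np.degrees(th),(c-(J@R.T+t))*1000)
print((px2w(d,f([(442,240),(430,290),(526,242)]),.03)[:,:2]-t)@R*1000,"expect (15,-20),(-10,-45),(40,-45)")
print((px2w(d,f([(430,300),(655,380)]),.02)[:,:2]-t)@R*1000,"expect (-10,-45),(40,-135)")
```

```text
[0.5273 0.0671] 14.019280737563486 [[ 1.4689 -1.5347]
 [ 1.1275  0.5544]
 [-2.5964  0.9803]]
[[ 11.4554 -22.9146]
 [ -9.7485 -44.5477]
 [ 39.7411 -44.9737]] expect (15,-20),(-10,-45),(40,-45)
[[  -7.6843  -41.1808]
 [  40.5849 -132.5264]] expect (-10,-45),(40,-135)
```

The blank's corners match home within 0.5 mm, relative to the bed in the same picture, and both pushes ended in hard contact. Next I turn the knob back anticlockwise.

```bash
python3 -m creep '0 0 0 0 0 -0.02;0 0 0 0 0 -0.02;0 0 0 0 0 -0.02;0 0 0 0 0 -0.02;0 0 0 0 0 -0.02;0 0 0 0 0 -0.02;0 0 0 0 0 -0.014;0 0 0 0 0 0;0 0 0 0 0 0' - 80 | egrep 'pos|for|wid'
python3 -c "
from h import *
print(togo(.054,.065,.064,0)['moment'])"
python3 -m creep '0 0 0 0 0 -0.01;0 0 0 0 0 -0.01;0 0 0 0 0 0' | egrep 'pos|for|wid'
python3 -c "
from h import *
print(togo(.054,.065,.064,0)['moment'])"
```

```text
tool_pos: [0.5638, 0.1443, 0.0648]
ft_force: [-1.9, -1.6, 7.3]
grip_width: 0.0145
gripper_force: 79.3
shift [0.0016 0.0018 0.0026] turn [-0.0002 -0.     -0.0004]
jig mm [54.4929 64.4654 64.7664] F [-2.193  -1.1079  7.2565] t 18.35 w 0.014531006320892093 gf 79.32982921600342
[-0.3654  0.4728  0.1375]
tool_pos: [0.5638, 0.1443, 0.0648]
ft_force: [-3.3, -0.8, 7.4]
grip_width: 0.0144
gripper_force: 81.4
shift [0.0015 0.002  0.0025] turn [ 0.     -0.0001  0.0188]
jig mm [54.4821 64.4334 64.7636] F [-3.3744 -0.008   7.4019] t 18.65 w 0.014424342447908797 gf 81.4427661895752
[-0.1146  0.5717 -1.4524]
```

The moment of -1.45 N m shows it is firmly on the end stop. Now three clicks clockwise.

```bash
python3 -m creep '0 0 0 0 0 0.025;0 0 0 0 0 0.025;0 0 0 0 0 0.025;0 0 0 0 0 0.025;0 0 0 0 0 0.025;0 0 0 0 0 0.025;0 0 0 0 0 0.025;0 0 0 0 0 0.025;0 0 0 0 0 0.025;0 0 0 0 0 0.025;0 0 0 0 0 0.025;0 0 0 0 0 0.025' | egrep 'pos|for|wid'
python3 -m creep '0 0 0 0 0 0.025;0 0 0 0 0 0.025;0 0 0 0 0 0.025;0 0 0 0 0 0.025;0 0 0 0 0 0.02;0 0 0 0 0 0;0 0 0 0 0 0;0 0 0 0 0 0' | egrep 'pos|for|wid'
python3 -c "
from h import *
print(togo(.054,.065,.064,-72)['moment'])"
```

```text
tool_pos: [0.5637, 0.1438, 0.0647]
ft_force: [-2.2, -4.4, 7.6]
grip_width: 0.0144
gripper_force: 79.4
tool_pos: [0.5636, 0.1437, 0.0647]
ft_force: [-2.8, -4.7, 7.2]
grip_width: 0.0147
gripper_force: 79.5
shift [0.0036 0.0006 0.0025] turn [-0.0003  0.0002 -0.0006]
jig mm [54.1448 63.9239 64.736 ] F [-3.8742 -3.9134  7.2045] t 20.65 w 0.014659228475695753 gf 79.46266293525696
[-0.7969  0.5471  0.0117]
```

Run:
```python
from h import *
d=manip.camera("side")
cv2.imwrite('pics/side8.png',cv2.resize(d['color'][190:310,220:380],None,fx=5,fy=5,interpolation=2))
```

```text
(no output)
```

View pics/side8.png

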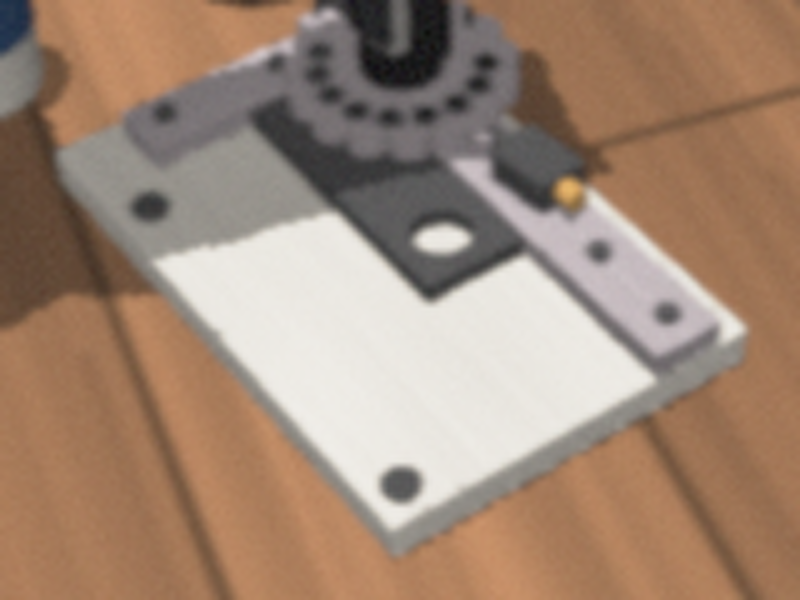

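The blank has not moved (eye still at (442,240)). The bush holes have advanced by two notches from the starting click 1, with two more showing at (318,72) and (320,50), so the turret is on click 3 and still gripped.

```bash
python3 -c "
from workcell import manip
print(manip.finish_job())"
```

```text
the job is handed in; nothing more can be done
None
```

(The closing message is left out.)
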